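Lock the battery hatch with the screwdriver

ROBOT

A 6-joint arm with a two-finger parallel gripper is mounted at the origin on a cart in front of the work surface, level with it; the furniture and walls round the work are solid. World frame = base frame: x ahead of the robot, y to its left, z up, the work surface at z = 0. Lengths are in m, angles in rad, forces in N, time in s.
With the tool pointing down it reaches from about 0.275 to 0.825 m from the base axis. Payload 4.9 kg.
Tool frame: the origin (TCP) lies midway between the tips of the shut fingers; the grasp point (between the pads) lies 19 mm behind it (bot.grip_depth is the distance from the TCP to the grasp point, in m); z points along the fingers, y is the line along which they close (so a half turn about z gives the same grasp; the last joint's range is limited). The gripper opens to 85 mm and grips with 20 to 120 N. Pads are 22 mm wide; open, the fingers measure 114 mm over their backs; the gripper's body (76 mm by 85 mm) begins 54 mm behind the grasp point. The pads swing forward as they close: fully open they stand 13 mm farther back than shut.
Start: joints at [1.21, 0.326, -0.193, 1.052, 0, 1.437], TCP at [0.124, 0.536, 0.204] pointing down, gripper open.
Joint ranges: [-2.65, 2.65], [-0.97, 1.79], [-1.3, 1.35], [-1.93, 2.1], [-1.47, 1.37], [-3.14, 3.14]. Speed limits (rad/s): [2.57, 2.57, 3.14, 3.14, 3.14, 3.14].

INTERFACE

Orientations are given as a unit quaternion [w, x, y, z].
In Python, from cell import bot gives the robot as it stands. Calls block until the motion is done:
- bot.move_pose(position, orientation): joint-space move of the TCP to a pose.
- bot.move_linear(position, speed=0.15, rotation=None, until_force=None): straight line of the TCP; rotation=None keeps the orientation; speed is the mean speed in m/s. With until_force (N) it stops when the force on the tool has changed by that much, and returns True; else False.
- bot.goto_joints(angles): joint-space move.
- bot.set_gripper(opening, grasp_force=None): opening from 0.0 (shut) to 1.0 (fully open); grasp_force is the grip in N (None keeps the last); returns when the fingers have stopped.
- bot.wait(seconds).
- bot.solve_ik(position, orientation): joint angles nearest the present ones, or None.
- bot.camera(name): name is "side" or "top" or "wrist"; returns the picture (420x560x3 uint8, red, green, blue); there is no depth.
- bot.calibration(name): a dict with "mtx" (3x3 intrinsics, pixels), "k1" (the pictures are not rectified: a ray, as slopes to the right and down, at radius r is drawn at 1 + k1 r^2 times it, then the intrinsics apply), "extrinsics" (4x4, takes a point from world to camera coordinates); the wrist camera has in their place "hand_eye" (4x4, takes a point from camera to tool coordinates, whose origin is the TCP and whose axes are the flange's). Camera axes: x right, y down, z forward; pixel columns grow to the right and rows downward; lengths in m; the calibration is good to about 2 mm. A picture is of the moment at which its call begins: read the wrist's pose just before it. calibration takes no time and is no camera call.
A pose or a line that the arm cannot do raises bot.PlanningError and nothing moves.
- bot.close_job(): hands the job in; it is judged then, once.
Trained networks look in the newest picture that a camera, given by its name, has taken for a name from the list of things; names that differ only in an ending like _2 or _b are one class to them, and where a whole thing is asked for, a point or a joint stands for the part that bears it (a point fixed in the world has none). Each returns a list of dicts, best first, with "confidence" (0 to 1); they miss things now and then, are a little off and sometimes report something else, mostly with a low value. They report only what shows in the picture. A call takes as long as a camera call.
- bot.search_frame(camera, thing): "bbox" ([left, top, width, height] in pixels, round what is visible of it).
Readings, each from a call of its own:
- bot.read_clock(): time.
- bot.read_joint_positions(): joint angles.
- bot.read_joint_vel(): joint speeds.
- bot.read_joint_efforts(): joint torques, N m.
- bot.read_position(): TCP position.
- bot.read_tool_rot(): TCP orientation.
- bot.read_ft_force(): force on the tool from outside, world axes, zero at the start.
- bot.read_moment(): the same for the moment, N m.
- bot.read_gripper_width(): opening from 0.0 (shut) to 1.0 (fully open).
- bot.read_finger_force(): force on a finger pad.
Only numpy, scipy, OpenCV 4.12 (cv2) and the standard library are available. Lean on these libraries where they do the work, as an engineer would, in place of code of your own. Each camera call takes 0.05 s, during which the arm holds its last target. There are 200 camera calls.

TASK

The battery hatch on top of the grey sensor box is unlocked and stands proud on its springy seal. Take the flat screwdriver from the tool block, seat its blade in the slotted screw in the middle of the hatch, push the screw gently in until you feel it bottom, and keep it pushed in, without leaning hard on it, while you turn it a full quarter turn clockwise to its stop, so that it locks and the hatch stays flush with the rim when you let go. Then stand the screwdriver back in the hole it came from, fully down, and leave everything else where it is.

Things in the scene. Friction and masses are not known exactly. Their poses are not given: they have to be found in the camera images.
- sensor_box: grey metal sensor box, 130 x 130 x 62 mm (rim top at 62 mm), fixed to the table; origin at the centre of its underside, x from the robot's side (a dark window) to the far side, z up. The aluminium hatch, 106 mm in x, 96 mm in y, 5 mm thick, floats on a springy seal in the recess of its top; the slotted screw sits in the middle of the hatch, on the box's z axis
- hatch_top (a point): middle of the hatch's edge on the robot's side, on its top face; 62 mm above the box's underside when the hatch is flush with the rim
- hatch (a joint): height of the hatch over flush, m; starts at +0.0045, held up by its seal: 1 N on the screw starts it down, 0.7 N more per mm (4 N at flush). The screw is blocked until pushed to a depth that differs from box to box and cannot be seen, 1.5 to 9 mm below flush; 1.2 mm deeper it meets a solid floor (6 to 11 N), felt as a sudden rise of force. It turns between the two; over 20 N harms it
- slot (a point): centre of the slot's floor, on the screw's axis; x along the slot, z up out of the screw; 63.2 mm above the box's underside when the hatch is flush. The slot is a pocket 12.5 mm long, 3.6 mm wide, 3.8 mm deep, closed at its ends, in the round steel head (20 mm across, top 5 mm above the hatch) inside a low collar of 32 mm outer diameter
- screw (a joint): angle of the quarter-turn screw, rad, growing clockwise seen from above: 0 to 0.06 = unlocked (slot along the box's x), 1.571 = its stop (slot along y). Turning takes under 0.2 N m; play lags the screw 0.1 to 0.3 rad behind the gripper. Let go at the stop, its cross pin springs up into a notch and holds the hatch flush; let go short of the stop, the hatch stays pushed in below flush, not locked
- screwdriver: flat-blade screwdriver, 0.1 kg, standing in the tool block. Origin at the blade's tip, z up to the handle, x along the blade's width. Heights above the tip: shoulder of the ferrule (21 mm across) 62 mm, black six-sided handle 72 to 152 mm, its flats (26 mm across, one pair facing +y and -y) 78 to 144 mm. Shaft 8 mm; blade 10 mm wide, 1.8 mm thick at the tip, 5 mm thick 12 mm up
- tip (a point): middle of the screwdriver blade's tip; same axes as the screwdriver
- tool_block: grey tool block 46 x 100 x 66 mm with a black foot, fixed to the table; origin at the centre of its underside, z up. Three holes in a row along y; the screwdriver stands in the middle one, 13 mm across, right through; the holes 34 mm to either side are too small for it. A tall evaporator stands to its right and behind (x over 0.45 where y is below -0.05, console 0.21 high)
- block_hole (a point): centre of the middle hole's mouth, on the block's top face, 66 mm above the table; when the screwdriver is home its tip is 62 mm below this point
- gasket_box: bystander: small card box, 36 x 58 x 24 mm
- fuse: bystander: yellow plug clip, 12 x 41 x 10 mm
- marker: bystander: marker with its cap beside it, 45 x 134 x 18 mm

How it is judged:
On the way, in this order (a step that is already met when the one before it is completed fails the run):
1. the screwdriver is drawn out of the tool block (z of tip in the frame of tool_block above 0.075 m), for 0.1 s.
2. the blade is seated in the slot and pushes the hatch down past flush, the screw still unlocked (distance between tip and slot below 0.004 m and contact force between screwdriver and screw_c0 above 3 N and value of joint hatch below -0.001 m and value of joint screw below 0.35 rad), for 0.1 s.
3. the screw is turned to its stop with the blade still seated and pushed down (distance between tip and slot below 0.004 m and contact force between screwdriver and screw_c0 above 2.5 N and value of joint screw above 1.45 rad), for 0.1 s.
At the end, for the whole second after the job is handed in: the screw is within 0.12 rad of its clockwise stop, the hatch is flush with the rim within 1 mm, and the screwdriver stands upright (within 3 degrees) and still in the middle hole of the tool block, its shoulder within 5 mm of the block's top (value of joint screw above 1.45 rad and value of joint hatch between -0.001 and 0.0012 m and z of tip in the frame of tool_block below 0.009 m and horizontal distance between tip and block_hole below 0.005 m and angle between screwdriver's own z axis and vertical below 0.06 rad and linear speed of screwdriver below 0.02 m/s); the robot touches nothing.
It fails at once if the blade is pushed on the floor of the screw's slot with more than 20 N (contact force between screwdriver and screw_c0 above 20 N).
It fails at once if the screwdriver's contact forces on the screw, hatch and box, pushing and twisting added up, pass 50 N (contact force between screwdriver and sensor_box above 50 N).
It fails at once if a bystander (the small card box of gaskets, the yellow plug clip, the marker) is moved more than 20 mm (distance of any of gasket_box, fuse, marker from where it was at the start of the episode above 0.02 m).
It also fails if it takes over 72 s, if anything falls off the work surface, if the arm or the gripper's body presses on something with over 40 N, if the wrist force passes 120 N, or if a joint passes its speed limit or range.

## Working session

There is one attempt and no reset: what is moved stays moved. The work goes in short steps, each a Python script; the robot and the scene stay as the last script left them, time stands still between calls to the robot, and variables do not carry over. Pictures are saved under pics/ and viewed, at most 13 in all, crops included, and the job is handed in when it is done.

```bash
ls; mkdir -p pics; cat > h.py <<'E'
from cell import bot
import numpy as np, cv2
def snap(cam,fn=None):
    im=bot.camera(cam)
    if fn: cv2.imwrite('pics/'+fn,im[:,:,::-1])
    return im
E
python3 - <<'E'
from h import *
a=snap('side');b=snap('top')
cv2.imwrite('pics/s.png',a[:,:,::-1]);cv2.imwrite('pics/t.png',b[:,:,::-1])
for c in('side','top'):
    k=bot.calibration(c);print(c,k)
    for t in('sensor_box','slot','screwdriver','tool_block','gasket_box','fuse','marker','hatch_top'):
        print(t,[(r['bbox'],round(r['confidence'],2)) for r in bot.search_frame(c,t)[:2]])
print(bot.calibration('wrist'),bot.read_tool_rot(),bot.read_clock())
E
```

```text
pics
side {'mtx': array([[518.16346843,   0.        , 278.09366148],
       [  0.        , 518.16346843, 211.21413424],
       [  0.        ,   0.        ,   1.        ]]), 'k1': -0.048396177754463886, 'extrinsics': array([[-0.38072946,  0.92456616,  0.01491638,  0.01360186],
       [ 0.65295297,  0.2802334 , -0.70364882, -0.34129865],
       [-0.65474995, -0.25816014, -0.71039133,  1.27254233],
       [ 0.        ,  0.        ,  0.        ,  1.        ]])}
sensor_box [([257.3, 224.2, 107.7, 92.6], 0.6)]
slot [([310.3, 247.0, 5.0, 13.4], 0.58), ([199.5, 213.9, 38.2, 30.2], 0.58)]
screwdriver [([207.2, 120.9, 16.5, 48.0], 0.79)]
tool_block []
gasket_box [([197.8, 215.3, 38.4, 29.2], 0.93)]
fuse [([219.3, 247.5, 22.6, 11.8], 0.58)]
marker [([324.6, 180.4, 23.8, 46.0], 0.92)]
hatch_top [([274.4, 227.0, 69.5, 62.4], 0.66)]
top {'mtx': array([[432.26087911,   0.        , 280.52315994],
       [  0.        , 432.26087911, 207.37582758],
       [  0.        ,   0.        ,   1.        ]]), 'k1': 0.0001704041709033051, 'extrinsics': array([[ 0.01931643, -0.99979646, -0.00582414,  0.19451928]
[... 464 characters left out ...]
rker [([242.7, 232.6, 17.8, 62.8], 0.85)]
hatch_top [([216.6, 147.2, 55.8, 58.4], 0.85)]
{'mtx': array([[305.41270943,   0.        , 277.94349961],
       [  0.        , 305.41270943, 206.64601909],
       [  0.        ,   0.        ,   1.        ]]), 'k1': -0.024723140379709335, 'hand_eye': array([[ 5.53073415e-04, -9.60180438e-01, -2.79380064e-01,
         6.99294176e-02],
       [ 9.99999329e-01,  2.46555606e-04,  1.13227540e-03,
         3.56731963e-04],
       [-1.01830597e-03, -2.79380503e-01,  9.60179930e-01,
        -1.69404058e-01],
       [ 0.00000000e+00,  0.00000000e+00,  0.00000000e+00,
         1.00000000e+00]])} [1.47124419e-05 1.13169503e-01 9.93575696e-01 1.18680183e-05] 0.9
```

View pics/t.png

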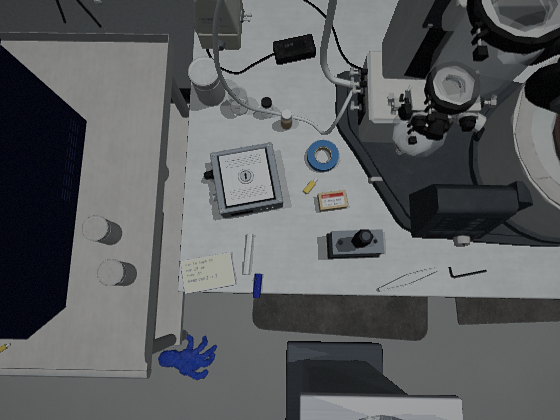

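View pics/s.png

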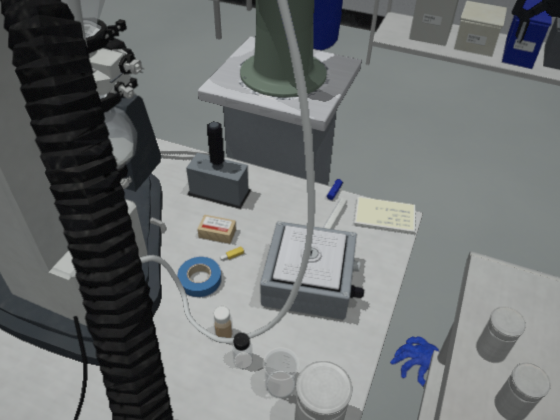

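The top view shows the box at about (246,178), rotated slightly, with the screw at (246,176). The tool block is at (355,243) with the screwdriver handle top near (363,238). The gasket box (332,200), the fuse (310,186) and the marker (250,255–285) are clear of both. In the side view the screwdriver is at (215,145), the block at (218,180) and the screw at (313,253).

```bash
cat >> h.py <<'E'
def ray(cam,uv,T=None):
    k=bot.calibration(cam);K=k['mtx']
    d=np.array([k['k1'],0,0,0.])
    x=cv2.undistortPoints(np.array([[uv]],float),K,d)[0,0]
    v=np.array([x[0],x[1],1.])
    if T is None: M=np.linalg.inv(k['extrinsics'])
    else: M=T@k['hand_eye']
    return M[:3,3],M[:3,:3]@v
def hit(cam,uv,z,T=None):
    o,v=ray(cam,uv,T);return o+v*(z-o[2])/v[2]
def proj(cam,P,T=None):
    k=bot.calibration(cam)
    E=k['extrinsics'] if T is None else np.linalg.inv(T@k['hand_eye'])
    p=E[:3,:3]@np.array(P)+E[:3,3];x=p[:2]/p[2];x=x*(1+k['k1']*(x@x))
    return k['mtx'][:2,:2]@x+k['mtx'][:2,2]
def T0():
    from scipy.spatial.transform import Rotation as R
    T=np.eye(4);q=bot.read_tool_rot();T[:3,:3]=R.from_quat(np.r_[q[1:],q[0]]).as_matrix();T[:3,3]=bot.read_position();return T
def tri(a,b):
    (o1,v1),(o2,v2)=a,b
    s=np.linalg.lstsq(np.c_[v1,-v2],o2-o1,rcond=None)[0];p,q=o1+s[0]*v1,o2+s[1]*v2
    return (p+q)/2,np.linalg.norm(p-q)
def Q(yaw):  # tool down, tool x axis at world angle yaw
    return np.array([0,np.cos(yaw/2),np.sin(yaw/2),0])
E
python3 - <<'E'
from h import *
print('screw top',hit('top',(246,175.5),.0715),hit('side',(313,253.5),.0715))
print('screw tri',tri(ray('top',(246,175.5)),ray('side',(313,253.5))))
print('handle top',tri(ray('top',(363,237.5)),ray('side',(214.5,125))))
s=cv2.imread('pics/s.png');t=cv2.imread('pics/t.png')
a=cv2.resize(t[130:270,195:395],None,fx=4,fy=4,interpolation=3)
cv2.imwrite('pics/tc.png',a)
for y in(0,np.pi/2,np.pi,-np.pi/2):print(y,[bot.solve_ik([.5,-.1,.2],Q(y))])
E
```

```text
screw top [0.57395132 0.27440393 0.0715    ] [0.57698964 0.27802849 0.0715    ]
screw tri (array([0.57454599, 0.27599149, 0.06804535]), np.float64(0.0026283971709025024))
handle top (array([0.44381439, 0.05440095, 0.1514612 ]), np.float64(0.0060312689589628755))
0 [array([-0.34224301,  0.25541627, -0.30260871,  1.01277134,  0.        ,
        2.79934965])]
1.5707963267948966 [array([-0.34224301,  0.25541627, -0.30260871,  1.01277134,  0.        ,
        1.22855332])]
3.141592653589793 [array([-0.34224301,  0.25541627, -0.30260871,  1.01277134,  0.        ,
       -0.34224301])]
-1.5707963267948966 [array([-0.34224301,  0.25541627, -0.30260871,  1.01277134,  0.        ,
       -1.91303933])]
```

View pics/tc.png

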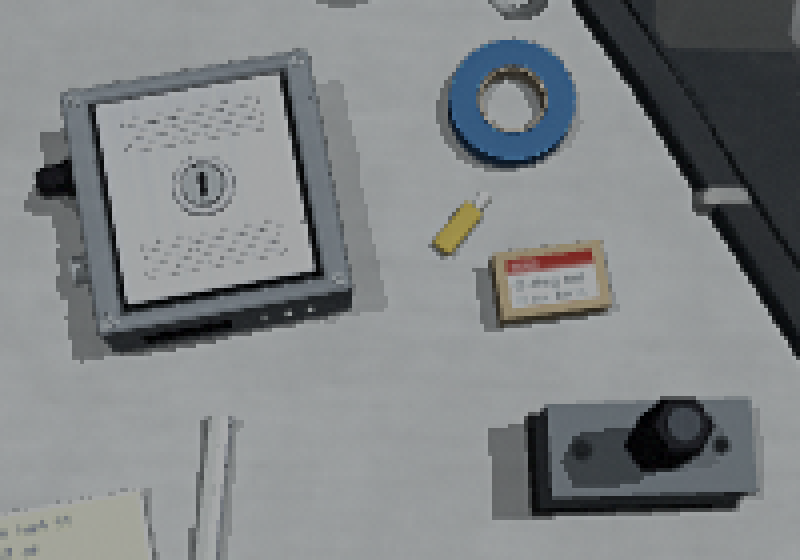

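The crop confirms the screw at full-picture (245.8,176) and the box yawed about 0.17 rad. The block top centre is at about (357.8,242), with the handle leaning up-right only because of perspective. Next is a close look with the wrist camera at both.

```bash
python3 - <<'E'
from h import *
b=hit('top',(357.75,242.1),.066);print(b, hit('top',(323.6+30.1,240),.066))
bot.set_gripper(1.0,60)
def look(x,y,z,yaw,n):
    bot.move_pose([x,y,z],Q(yaw));T=T0();im=snap('wrist');np.save(n+'.npy',T);return im
a=look(.575,.275,.19,np.pi+.17,'Tb')
for t in('slot','sensor_box','hatch_top'):print(t,bot.search_frame('wrist',t)[:2])
c=look(b[0],b[1],.23,np.pi,'Tk')
for t in('screwdriver','tool_block'):print(t,bot.search_frame('wrist',t)[:2])
cv2.imwrite('pics/wa.png',a[:,:,::-1]);cv2.imwrite('pics/wc.png',c[:,:,::-1])
cv2.imwrite('pics/w.png',np.hstack([a[:,80:480],c[:,80:480]])[:,:,::-1])
print(bot.read_clock())
E
```

```text
[0.44480133 0.05199374 0.066     ] [0.44877487 0.05983229 0.066     ]
slot []
sensor_box [{'bbox': [209.0, 121.2, 144.2, 130.6], 'confidence': 0.72}]
hatch_top [{'bbox': [205.4, 123.0, 149.8, 129.7], 'confidence': 0.63}, {'bbox': [223.8, 135.3, 101.7, 105.4], 'confidence': 0.28}]
screwdriver [{'bbox': [260.8, 175.4, 34.1, 47.0], 'confidence': 0.95}, {'bbox': [325.2, 250.9, 25.3, 24.3], 'confidence': 0.19}]
tool_block [{'bbox': [230.8, 154.2, 91.1, 53.2], 'confidence': 0.81}, {'bbox': [428.1, 85.5, 29.5, 105.3], 'confidence': 0.73}]
4.3833
```

View pics/w.png

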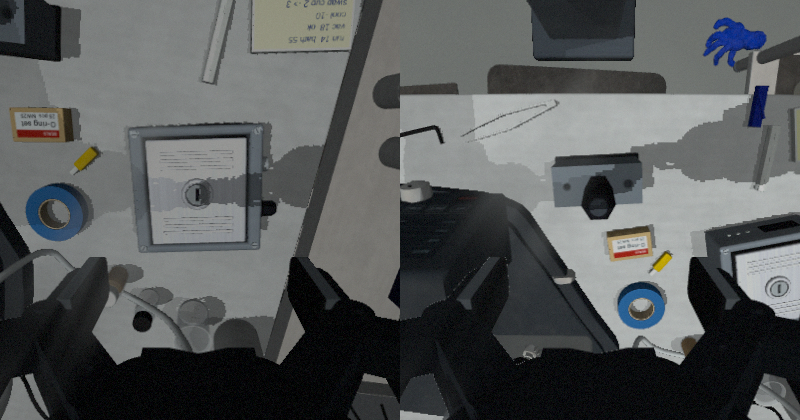

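In the wrist views the screw is at about (277,195) with its slot vertical, meaning in line with the tool's x axis. In the second view the block is at (277,180) and the handle top at (278,205). I'll zoom in on both for accuracy.

```bash
python3 - <<'E'
import cv2,numpy as np
a=cv2.imread('pics/wa.png')[160:230,242:312];c=cv2.imread('pics/wc.png')[148:223,228:328]
f=lambda i,s:cv2.resize(np.clip(i.astype(float)*1.5,0,255).astype('uint8'),None,fx=s,fy=s,interpolation=0)
A=f(a,5);C=f(c,4)
o=np.zeros((350,760,3),'uint8');o[:350,:350]=A;o[:300,360:760]=C
cv2.imwrite('pics/z.png',o)
E
```

```text
(no output)
```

View pics/z.png

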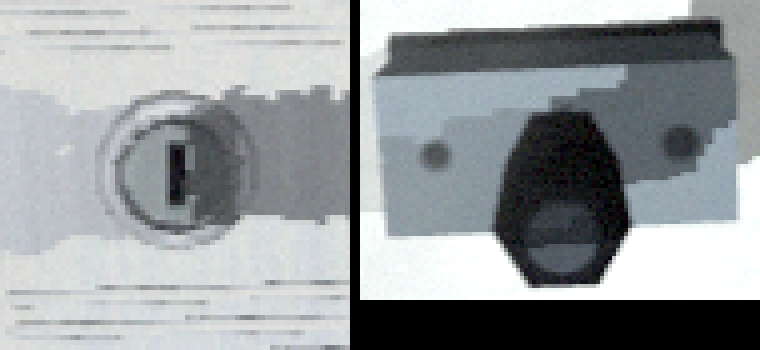

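The slot centre is at about (276.9,194.3) and runs vertically in the picture. The block's small holes are at (246.3,186.6) and (307.9,183.1). The handle's hexagon has a flat facing world ±x, so I should grip it along x.

```bash
python3 - <<'E'
from h import *
Tb,Tk=np.load('Tb.npy'),np.load('Tk.npy')
s=hit('wrist',(276.9,194.3),.0715,Tb);print('screw',s)
z=lambda x,y:(228+(x-360)/4-.4,148+y/4-.4)
h1,h2=[hit('wrist',z(*p),.066,Tk) for p in((435,156),(681,142))]
d=h2-h1;print('hole',(h1+h2)/2,'dist',np.hypot(*d[:2]),'yaw',np.arctan2(-d[0],d[1]))
print('handle',hit('wrist',z(565,240),.156,Tk))
c=[hit('wrist',z(*p),.066,Tk) for p in((378,77),(735,60),(738,218),(387,237))];print('blk',np.mean(c,0))
# hatch angle
im=cv2.imread('pics/wa.png');g=cv2.cvtColor(im,cv2.COLOR_BGR2GRAY)
m=(g[115:260,200:360]<70).astype('uint8')*255
L=cv2.HoughLinesP(cv2.Canny(g[115:260,200:360],60,150),1,np.pi/720,35,minLineLength=70,maxLineGap=6)
for l in L[:10].reshape(-1,4):
    p,q=[hit('wrist',(a+200,b+115),.062,Tb) for a,b in(l[:2],l[2:])];print(l,np.arctan2(*(q-p)[[1,0]]))
print(hit('wrist',(252,300),.0,Tb))
E
```

```text
screw [0.57602457 0.27558759 0.0715    ]
hole [0.44797143 0.05199535 0.066     ] dist 0.06869306974075624 yaw 0.05891898614180006
handle [0.44778164 0.05361883 0.156     ]
blk [0.44809612 0.05238623 0.066     ]
[  7  15  18 136] 0.20106008329576594
[ 25  26  33 128] 0.20367792540051083
[ 48   9 133   7] 1.7658364354521332
[0.74388074 0.27029773 0.        ]
```

```bash
python3 - <<'E'
from h import *
q=Q(np.pi/2+.057)
print(bot.read_ft_force())
bot.set_gripper(.6)
bot.move_pose([.448,.0526,.2],q)
bot.move_linear([.448,.0526,.101],.12)
print(bot.read_ft_force())
bot.set_gripper(0,60);print(bot.read_gripper_width(),bot.read_finger_force(),bot.read_ft_force(),bot.read_position())
bot.wait(.3)
print(bot.read_ft_force())
bot.move_linear([.448,.0526,.235],.1)
print(bot.read_gripper_width(),bot.read_ft_force(),bot.read_moment())
np.save('Th.npy',T0());a=snap('wrist');t=snap('top')
print(bot.search_frame('wrist','tip')[:2],bot.search_frame('wrist','screwdriver')[:2])
cv2.imwrite('pics/wh.png',a[:,:,::-1])
cv2.imwrite('pics/wh2.png',np.hstack([cv2.resize(a[100:380,150:410],None,fx=2,fy=2,interpolation=0)[:,:,::-1],cv2.resize(t[140:280,310:430],None,fx=2,fy=4)[:,:,::-1]]))
print(bot.read_clock())
E
```

```text
[0.26479361 0.01873378 0.07817557]
[ 0.59687153 -0.31832815 -0.11051754]
0.28667850979822185 58.61564626917243 [-1.53122983  0.14177415  6.17908622] [0.44840213 0.05252354 0.10183417]
[-2.06639106 -0.94883217  6.20186874]
0.289422650496514 [ 0.05778706  0.7884109  -1.09804676] [-0.0595197  -0.01434705  0.01324484]
[{'bbox': [250.9, 195.9, 58.3, 115.0], 'confidence': 0.89}] [{'bbox': [247.1, 194.2, 59.7, 117.0], 'confidence': 0.76}]
9.4833
```

View pics/wh2.png

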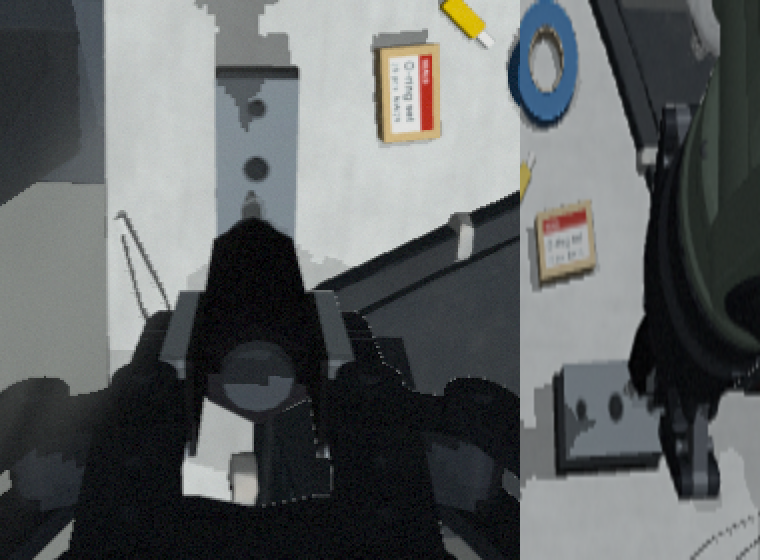

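The screwdriver is held, with its tip at about (276,196) seen edge-on, so the blade lies along tool x. I'll move over the screw and measure tip against slot in a single wrist picture.

```bash
python3 - <<'E'
from h import *
q=Q(np.pi+.2)
bot.move_pose([.576,.2756,.235],q)
bot.move_linear([.576,.2756,.187],.1)
print(bot.read_ft_force(),bot.read_moment(),bot.read_position())
T=T0();np.save('T1.npy',T);a=snap('wrist')
cv2.imwrite('pics/w1.png',a[:,:,::-1])
p=proj('wrist',[.576,.2756,.187-.0978],T);print('tip pred',p,'slot pred',proj('wrist',[.576,.2756,.0715],T))
c=a[140:240,227:327][:,:,::-1]
cv2.imwrite('pics/w1z.png',cv2.resize(np.clip(c*1.7,0,255).astype('uint8'),None,fx=6,fy=6,interpolation=0))
print(bot.read_clock())
E
```

```text
[ 0.24589912  0.51623986 -1.07025847] [ 0.01316567 -0.04244208 -0.02024875] [0.57625132 0.27534992 0.18753799]
tip pred [278.06223975 197.73720444] slot pred [278.03680219 193.09063742]
11.3833
```

View pics/w1z.png

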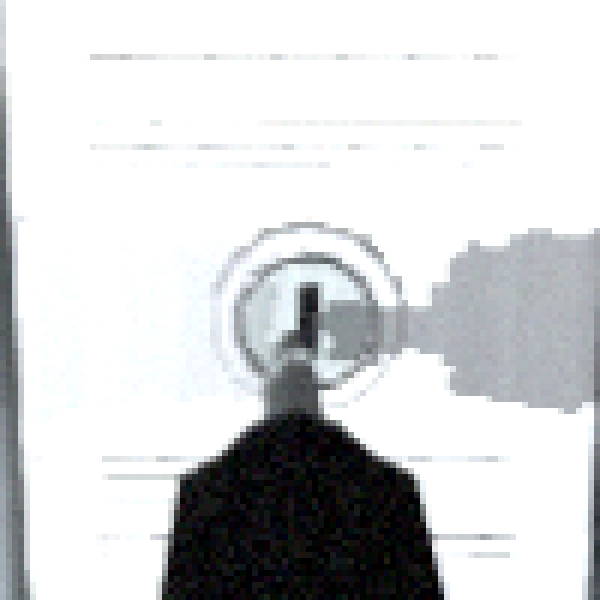

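The slot is centred at about (278.4,193.5). The blade's near corner is at about (276.2,195), so the tip is roughly 2 mm off in tool −y and 1–3 mm in tool −x. I'll correct that, get closer and look again.

```bash
python3 - <<'E'
from h import *
T=np.load('T1.npy');zt=T[2,3]-.0978
crop=lambda x,y:(227+x/6-.4,140+y/6-.4)
corner=hit('wrist',crop(294.5,331),zt,T);slot=hit('wrist',crop(309,321),.0715,T)
ax=-np.array([np.cos(.2),np.sin(.2)]) # tool x
tip=corner[:2]-.005*ax
print('tip-TCP in tool',T[:3,:2].T@np.r_[tip-T[:2,3],0],'slot',slot,'err tool',T[:3,:2].T@np.r_[slot[:2]-tip,0])
d=slot[:2]-tip
g=T[:2,3]+d
bot.move_linear([*g,.187-.0125],.08)
T=T0();np.save('T2.npy',T);a=snap('wrist');print(T[:3,3])
cv2.imwrite('pics/w2.png',a[:,:,::-1])
c=a[170:220,250:305][:,:,::-1]
cv2.imwrite('pics/w2z.png',cv2.resize(np.clip(c*1.3,0,255).astype('uint8'),None,fx=12,fy=12,interpolation=0))
print(bot.read_ft_force(),bot.read_clock())
E
```

```text
tip-TCP in tool [-0.00189848 -0.00184866] slot [0.57599702 0.27566137 0.0715    ] err tool [0.00208603 0.00220432]
[0.57339429 0.27709573 0.17431565]
[-0.34013368  0.14666752 -0.14841198] 11.7417
```

View pics/w2z.png

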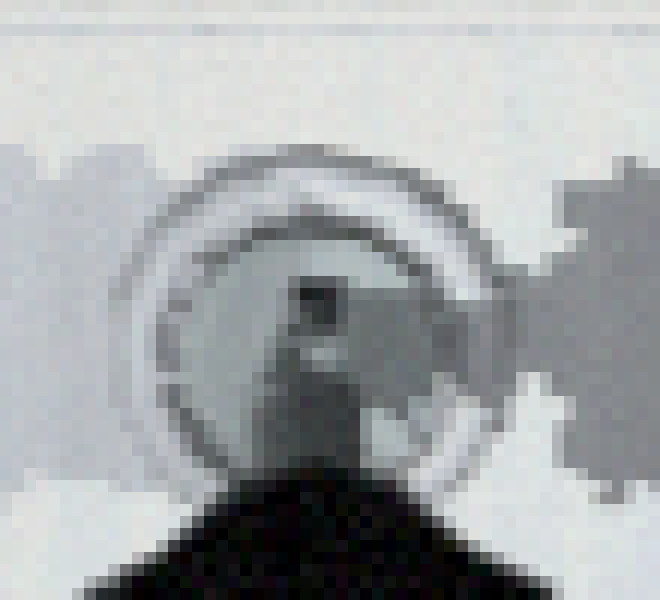

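The slot is centred at x≈314 px in the crop with its top end at y=280. The blade sits at x≈310–318 and its corner at y≈330, so it is laterally aligned and about 1 mm short along tool +x. I'll nudge it and lower by feel.

```bash
cat >> h.py <<'E'
AX=-np.array([np.cos(.2),np.sin(.2)]);AY=np.array([-np.sin(.2),np.cos(.2)])  # tool x, y in world
def show(*a):
    print(*[np.round(x,4) for x in a],'P',np.round(bot.read_position(),4),'F',np.round(bot.read_ft_force(),2),'M',np.round(bot.read_moment(),3),'t',bot.read_clock())
E
python3 - <<'E'
from h import *
p=np.array([.57339429,.27709573]);g=p+.0009*AX
bot.move_linear([*g,.1743],.05);show()
r=bot.move_linear([*g,.164],.012,until_force=2.);show(r)
E
```

```text
P [0.5726 0.277  0.1747] F [-0.26 -0.89 -0.32] M [ 0.017  0.024 -0.056] t 11.9917Traceback (most recent call last):
  File "<stdin>", line 4, in <module>
  File "h.py", line 33, in show
    print(*[np.round(x,4) for x in a],'P',np.round(bot.read_position(),4),'F',np.round(bot.read_ft_force(),2),'M',np.round(bot.read_moment(),3),'t',bot.read_clock())
            ~~~~~~~~^^^^^
    return _wrapfunc(a, 'round', decimals=decimals, out=out)
    return _wrapit(obj, method, *args, **kwds)
    result = getattr(arr, method)(*args, **kwds)
numpy._core._exceptions._UFuncOutputCastingError: Cannot cast ufunc 'multiply' output from dtype('float64') to dtype('bool') with casting rule 'same_kind'
```

```bash
sed -i 's/\*\[np.round(x,4) for x in a\]/*a/' h.py; python3 - <<'E'
from h import *
for _ in range(3): show(); bot.wait(.1)
E
```

```text
P [0.5727 0.277  0.1642] F [-0.14  0.64  0.46] M [ 0.024 -0.104  0.014] t 13.0
P [0.5727 0.2769 0.1642] F [ 0.95  0.08 -0.14] M [-0.003 -0.052 -0.011] t 13.1
P [0.5726 0.277  0.1641] F [0.62 0.51 0.42] M [ 0.056 -0.045 -0.037] t 13.2
```

No head contact shows at 5 mm below head height, so the blade is in the slot. I'll push on in small steps, watching averaged force.

```bash
cat >> h.py <<'E'
def ft(n=8,dt=.015):
    a=[]
    for _ in range(n): a.append(np.r_[bot.read_ft_force(),bot.read_moment()]); bot.wait(dt)
    return np.mean(a,0)
E
python3 - <<'E'
from h import *
z=.1640;f=[ft()[2]];x,y=np.array([.57339429,.27709573])+.0009*AX
while z>.150:
    z-=.0005
    bot.move_linear([x,y,z],.02)
    v=ft();f.append(v[2]);print(round(z,4),np.round(bot.read_position(),4),np.round(v,2))
    if f[-1]-f[-2]>1.6 or f[-1]>11: break
print(bot.read_clock())
E
```

```text
0.1635 [0.5725 0.2769 0.1635] [ 0.44  0.17  0.98  0.06 -0.13  0.  ]
0.163 [0.5726 0.2769 0.1631] [ 0.71  0.32  1.29  0.06 -0.14 -0.01]
0.1625 [0.5726 0.277  0.1626] [ 0.49  0.08  1.85  0.07 -0.14 -0.  ]
0.162 [0.5726 0.2769 0.1621] [ 0.39  0.33  1.86  0.09 -0.13 -0.01]
0.1615 [0.5726 0.277  0.1615] [ 0.6   0.75  1.94  0.08 -0.13 -0.  ]
0.161 [0.5725 0.277  0.161 ] [ 0.84  0.23  2.8   0.1  -0.14  0.  ]
0.1605 [0.5725 0.2769 0.1605] [ 0.17  0.33  3.02  0.09 -0.14  0.01]
0.16 [0.5726 0.2769 0.1601] [ 0.09  0.21  3.13  0.1  -0.14 -0.01]
0.1595 [0.5725 0.277  0.1595] [ 0.65  0.2   3.69  0.07 -0.14 -0.01]
0.159 [0.5725 0.2769 0.1591] [ 0.7   0.49  4.35  0.1  -0.14  0.  ]
0.1585 [0.5725 0.2769 0.1586] [ 0.89  0.4   4.76  0.08 -0.12 -0.  ]
0.158 [0.5725 0.2769 0.158 ] [ 0.25  0.18  4.67  0.08 -0.14 -0.02]
0.1575 [0.5726 0.2769 0.1576] [ 0.24  0.18  5.08  0.07 -0.13 -0.02]
0.157 [0.5726 0.2769 0.1571] [ 0.38  0.13  5.25  0.06 -0.13 -0.  ]
0.1565 [0.5726 0.2769 0.1567] [ 0.37  0.23  5.59  0.06 -0.1  -0.  ]
0.156 [0.5726 0.2769 0.1562] [ 0.47  0.33  6.01  0.06 -0.1  -0.01]
0.1555 [0.5727 0.277  0.1558] [ 0.31  0.3   5.89  0.04 -0.07  0.02]
0.155 [0.5727 0.277  0.1554] [ 0.24  0.06  6.64  0.04 -0.05  0.01]
0.1545 [0.5727 0.277  0.1549] [-0.08  0.05  6.68  0.04 -0.03  0.  ]
0.154 [0.5728 0.277  0.1547] [-0.03  0.25  7.86  0.02  0.03 -0.  ]
0.1535 [0.573  0.277  0.1546] [-0.45 -0.18  9.6  -0.06  0.12  0.01]
21.4833
```

The floor is at TCP z≈0.1547 with about 10 N there. I'll back off about 0.6 mm into the turning band and turn in steps, watching Mz.

```bash
cat > turn.py <<'E'
from h import *
import sys
C=np.array([.576,.27566]);OFF=np.array([-.00297,-.0019])
def pose(a,z,c=C):
    yaw=np.pi+.2-a
    X=np.array([np.cos(yaw),np.sin(yaw)]);Y=np.array([np.sin(yaw),-np.cos(yaw)])
    p=c-OFF[0]*X-OFF[1]*Y
    return [*p,z],Q(yaw)
E
python3 - <<'E'
from turn import *
p,q=pose(0,.1549);print(p,bot.read_position())
bot.move_linear(p,.01);print(np.round(ft(),2),bot.read_clock())
for a in(.06,.12,.2,.28,.36,.44):
    p,q=pose(a,.1549);bot.move_linear(p,.004,rotation=q)
    v=ft(5);print(a,np.round(bot.read_position(),4),np.round(v,3),round(bot.read_clock(),2))
    if abs(v[5])>.2 or v[2]>13: break
E
```

```text
[np.float64(0.5727117305353008), np.float64(0.27693207858543706), 0.1549] [0.5729899  0.27704805 0.15460282]
[ 0.05  0.26  6.35  0.06 -0.   -0.03] 21.9083
0.06 [0.573  0.2771 0.1553] [ 0.146  0.2    6.595 -0.015 -0.054 -0.013] 22.24
0.12 [0.573  0.2772 0.1553] [ 0.447  0.319  6.567 -0.034 -0.055 -0.01 ] 22.57
0.2 [0.5732 0.2776 0.1553] [ 1.55e-01  5.70e-02  6.12e+00 -1.40e-02 -6.20e-02  1.00e-03] 22.91
0.28 [0.5734 0.2777 0.1553] [ 0.386 -0.591  6.55  -0.08  -0.073  0.024] 23.24
0.36 [0.5736 0.2778 0.1553] [-0.192 -0.375  6.512 -0.102 -0.066  0.034] 23.57
0.44 [0.5738 0.278  0.1553] [ 0.194 -0.278  6.704 -0.161 -0.054  0.035] 23.91
```

```bash
python3 - <<'E'
from turn import *
A=list(np.arange(.54,1.5,.1))+list(np.arange(1.5,2.0,.04))
for a in A:
    p,q=pose(a,.1549);bot.move_linear(p,.005,rotation=q)
    v=ft(4);print(round(a,2),np.round(bot.read_position(),4),np.round(v,3),round(bot.read_clock(),2))
    if abs(v[5])>.13 or v[2]>11 or np.hypot(*v[:2])>5: break
E
```

```text
0.54 [0.574  0.2782 0.1552] [ 0.053 -0.591  6.543 -0.183 -0.045  0.033] 24.23
0.64 [0.5743 0.2783 0.1552] [ 0.398 -0.675  6.626 -0.241 -0.011  0.041] 24.54
0.74 [0.5745 0.2784 0.1552] [-0.129 -0.405  6.579 -0.28  -0.008  0.027] 24.86
0.84 [0.5748 0.2785 0.1552] [ 0.323 -0.77   6.794 -0.283 -0.021  0.035] 25.18
0.94 [0.5752 0.2786 0.1552] [-0.251 -0.733  7.022 -0.314 -0.008  0.024] 25.49
1.04 [0.5755 0.2786 0.1551] [ 0.139 -1.237  6.277 -0.315  0.023  0.045] 25.81
1.14 [0.5758 0.2786 0.1552] [ 0.189 -1.072  6.751 -0.37   0.033  0.053] 26.12
1.24 [0.5761 0.2786 0.1551] [-0.331 -0.788  6.991 -0.343  0.068  0.045] 26.44
1.34 [0.5764 0.2785 0.1551] [ 0.016 -1.165  6.656 -0.365  0.103  0.027] 26.76
1.44 [0.5767 0.2785 0.1551] [-0.264 -1.153  7.032 -0.387  0.111  0.022] 27.07
1.5 [0.5769 0.2784 0.1551] [-0.137 -1.099  6.833 -0.353  0.125  0.029] 27.39
1.54 [0.577  0.2784 0.1551] [-0.546 -1.118  6.618 -0.379  0.116  0.024] 27.71
1.58 [0.5772 0.2783 0.1551] [-0.994 -1.229  6.981 -0.391  0.15   0.03 ] 28.02
1.62 [0.5773 0.2782 0.1551] [-0.039 -0.565  6.144 -0.384  0.149  0.027] 28.34
1.66 [0.5774 0.2782 0.1551] [-0.369 -1.131  6.571 -0.394  0.137  0.07 ] 28.66
1.7 [0.5775 0.2781 0.1551] [-0.361 -1.069  6.889 -0.398  0.175  0.039] 28.98
1.74 [0.5776 0.278  0.1551] [-0.351 -0.95   6.755 -0.381  0.182  0.029] 29.29
1.78 [0.5777 0.278  0.1551] [-0.692 -1.314  6.758 -0.386  0.137  0.051] 29.61
1.82 [0.5778 0.2779 0.1551] [-0.104 -1.274  6.651 -0.384  0.182  0.05 ] 29.93
1.86 [0.5778 0.2778 0.155 ] [-0.581 -0.762  6.3   -0.391  0.224  0.069] 30.24
1.9 [0.5779 0.2778 0.155 ] [-0.688 -0.651  6.542 -0.377  0.246  0.087] 30.56
1.94 [0.5779 0.2777 0.155 ] [-1.191 -1.278  6.883 -0.373  0.263  0.092] 30.88
1.98 [0.578  0.2777 0.155 ] [-0.924 -0.609  6.805 -0.301  0.332  0.092] 31.19
```

Mz rises after about 1.85 rad, so the screw looks to be at its stop. I'll give it a touch more, then lift straight up and look.

```bash
python3 - <<'E'
from turn import *
for a in(2.02,2.06):
    p,q=pose(a,.1549);bot.move_linear(p,.005,rotation=q);v=ft(6);print(a,np.round(v,3))
    if v[5]>.14: break
bot.wait(.2)
p=bot.read_position();
for z in(.157,.159,.161,.163,.166):
    bot.move_linear([p[0],p[1],z],.03);print(z,np.round(ft(4),2))
bot.move_linear([p[0],p[1],.19],.08)
# look back along: retreat so the slot shows
T=T0();a=snap('wrist')
print(T[:3,3],bot.search_frame('wrist','hatch_top')[:1],bot.read_clock())
cv2.imwrite('pics/w3.png',a[:,:,::-1])
c=a[130:230,217:347][:,:,::-1]
cv2.imwrite('pics/w3z.png',cv2.resize(np.clip(c*1.5,0,255).astype('uint8'),None,fx=6,fy=6,interpolation=0))
E
```

```text
2.02 [-1.22  -0.985  6.45  -0.323  0.367  0.111]
2.06 [-0.568 -0.633  6.609 -0.306  0.368  0.122]
0.157 [-0.15 -0.63  5.4  -0.21  0.06  0.12]
0.159 [-0.4  -0.63  4.08 -0.28  0.08  0.15]
0.161 [ 0.06 -1.19  2.82 -0.38  0.05  0.11]
0.163 [-0.74 -1.28  2.91 -0.27  0.24  0.03]
0.166 [-0.05 -0.25 -1.11 -0.   -0.01  0.01]
[0.57835686 0.27764081 0.19041433] [{'bbox': [207.6, 131.3, 133.5, 113.4], 'confidence': 0.59}] 34.225
```

View pics/w3z.png

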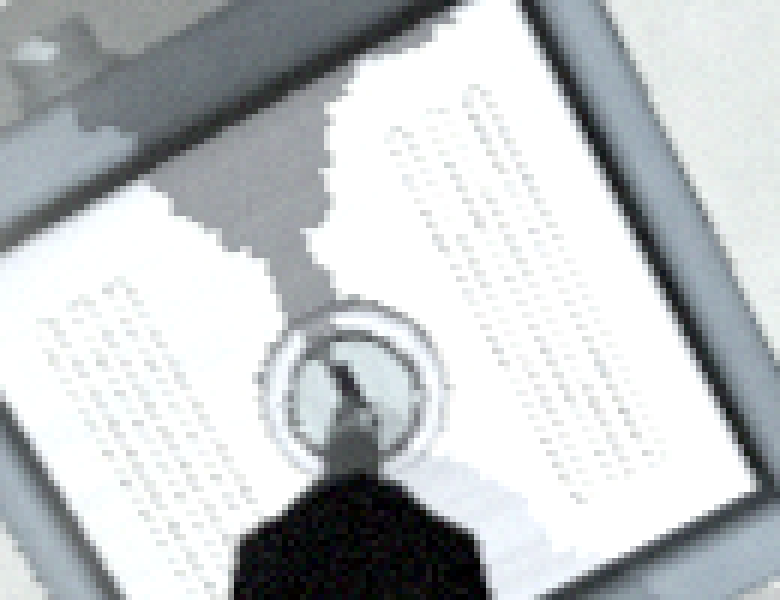

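The slot now lies parallel to the print lines, about 63° in the crop, so along the box's y: the screw is at its stop. I'll carry the screwdriver to the block, compare before/after side pictures for hatch height, and check the tip against the hole.

```bash
python3 - <<'E'
from h import *
p=bot.read_position()
bot.move_linear([p[0],p[1],.24],.15)
q=Q(np.pi/2+.057)
bot.move_pose([.448,.0526,.235],q);bot.wait(.2)
T=T0();a=snap('wrist');s=snap('side');t=snap('top');np.save('T4.npy',T)
for n,i in(('w4',a),('s2',s),('t2',t)):cv2.imwrite(f'pics/{n}.png',i[:,:,::-1])
g=lambda f:cv2.cvtColor(cv2.imread('pics/'+f),cv2.COLOR_BGR2GRAY).astype(np.float32)
def flow(A,B,x0,y0,x1,y1):
    # ECC translation of the patch
    W=np.eye(2,3,dtype=np.float32)
    try: cc,W=cv2.findTransformECC(A[y0:y1,x0:x1],B[y0:y1,x0:x1],W,cv2.MOTION_TRANSLATION,(3,200,1e-6));return W[:,2].round(2),round(cc,3)
    except Exception as e: return 'fail'
A,B=g('s.png'),g('s2.png')
print('side hatch',flow(A,B,282,232,344,280),'screw',flow(A,B,302,244,324,264),'rim/front',flow(A,B,258,290,366,320),'marker',flow(A,B,322,175,352,230))
A,B=g('t.png'),g('t2.png')
print('top hatch',flow(A,B,222,155,270,203),'box',flow(A,B,200,185,290,222))
import itertools
P=np.array([.576,.2756])
print('expected side shift for -4.5mm',proj('side',[*P,.067])-proj('side',[*P,.0715]),'top',proj('top',[*P,.067])-proj('top',[*P,.0715]))
c4=cv2.imread('pics/w4.png')[150:230,235:315];ch=cv2.imread('pics/wh.png')[150:230,235:315]
f=lambda i:cv2.resize(np.clip(i*1.4,0,255).astype('uint8'),None,fx=4.9,fy=4.9,interpolation=0)
cv2.imwrite('pics/w4z.png',np.hstack([f(ch),f(c4)]))
print(T[:3,3],np.load('Th.npy')[:3,3],bot.read_clock())
E
```

```text
side hatch (array([-0.38,  2.29], dtype=float32), 0.879) screw (array([-0.45,  0.92], dtype=float32), 0.806) rim/front (array([ 0.  , -0.02], dtype=float32), 0.999) marker (array([-0.46,  0.23], dtype=float32), 0.738)
top hatch (array([0.26, 0.61], dtype=float32), 0.955) box (array([0.12, 0.14], dtype=float32), 0.986)
expected side shift for -4.5mm [-0.18397005  1.9401534 ] top [0.19076009 0.60694519]
[0.44864184 0.05328488 0.234835  ] [0.44754624 0.05261371 0.23438406] 36.075
```

View pics/w4z.png

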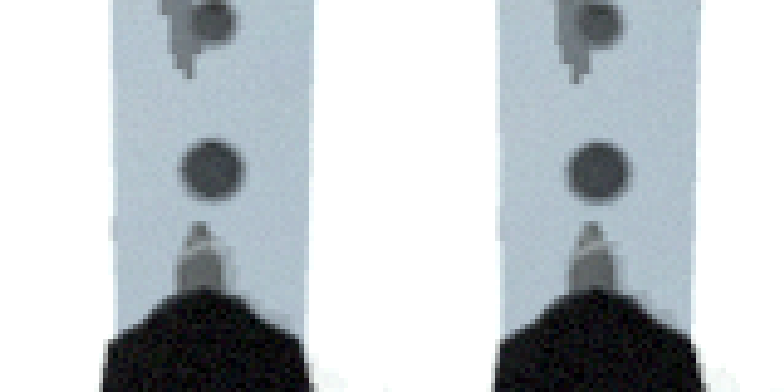

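In both panels (before and after) the tip is at the same place in the grip, (201,225), and the hole is at (206–212,171). The side pictures show the hatch dropped about 2 px, matching the 1.94 px expected for 4.5 mm, so it is flush. Now to put the screwdriver back.

```bash
python3 - <<'E'
from h import *
for n,(tc,hc) in {'Th':((201,226),(212,170)),'T4':((200,226),(206,172))}.items():
    T=np.load(n+'.npy');px=lambda c:(235+c[0]/4.9-.4,150+c[1]/4.9-.4)
    tip=hit('wrist',px(tc),T[2,3]-.0978,T)[:2]-.005*T[:2,0];hole=hit('wrist',px(hc),.066,T)[:2]
    print(n,'hole-tip',hole-tip,'->TCP',T[:2,3]+hole-tip)
d=T[:2,3]+hole-tip
g=np.array([.448,.0526]);e=d-g;print(e)
g=g+np.clip(e,-.0015,.0015)*.5
bot.move_linear([*g,.235],.05)
r=bot.move_linear([*g,.170],.1,until_force=6);show(r)
if not r:
    r=bot.move_linear([*g,.108],.08,until_force=6);show(r)
    if not r:
        r=bot.move_linear([*g,.0995],.02,until_force=4);show(r)
E
```

```text
Th hole-tip [0.00190265 0.00064701] ->TCP [0.44944889 0.05326072]
T4 hole-tip [8.21755940e-04 1.82467208e-05] ->TCP [0.4494636  0.05330312]
[0.0014636  0.00070312]
False P [0.4491 0.0529 0.1705] F [ 0.63  0.22 -0.75] M [-0.013 -0.054 -0.025] t 37.125
False P [0.4491 0.053  0.1084] F [-1.36  0.67 -0.75] M [-0.009  0.038  0.035] t 38.05
True P [0.4492 0.0529 0.1019] F [-0.48 -0.1   4.65] M [0.018 0.068 0.06 ] t 38.425
```

It seated at the same height it was gripped at (0.1019). Releasing and retreating.

```bash
python3 - <<'E'
from h import *
bot.set_gripper(.6);bot.wait(.2)
p=bot.read_position();bot.move_linear([p[0],p[1],.235],.12)
bot.move_pose([.40,.15,.27],Q(np.pi+.05));bot.wait(.5)
t=snap('side');cv2.imwrite('pics/s3.png',t[:,:,::-1]);show()
A=cv2.imread('pics/s.png')
for n,(x0,y0,x1,y1) in {'driver':(203,115,226,165),'gasket':(190,210,242,248),'fuse':(215,242,248,264),'marker':(322,175,352,230)}.items():
    print(n,np.abs(A[y0:y1,x0:x1].astype(int)-t[y0:y1,x0:x1,::-1]).mean().round(1),cv2.minMaxLoc(cv2.matchTemplate(t[y0-8:y1+8,x0-8:x1+8,::-1].copy(),A[y0:y1,x0:x1],5))[1::2])
a=np.hstack([A[100:300,170:370],t[100:300,170:370,::-1]]);cv2.imwrite('pics/fin.png',cv2.resize(a,None,fx=2,fy=2,interpolation=2))
E
```

```text
P [0.4    0.1499 0.27  ] F [ 0.15 -0.32  0.5 ] M [ 0.032 -0.031  0.03 ] t 42.025
driver 3.8 (0.9856472611427307, (8, 8))
gasket 1.3 (0.9998863935470581, (8, 8))
fuse 1.3 (0.9998566508293152, (8, 8))
marker 12.2 (0.8731290698051453, (8, 8))
```

View pics/fin.png

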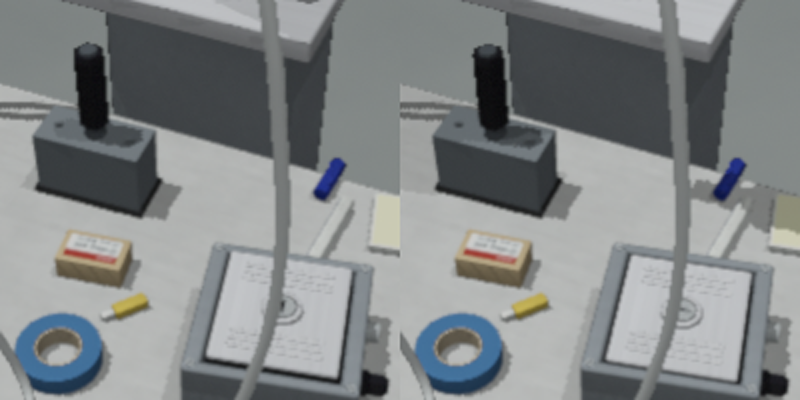

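The right-hand picture (after) shows the screwdriver back in its hole exactly as at the start (488,85) and the hatch sunk flush with its slot turned. The bystanders have not moved.

```bash
python3 -c "
from cell import bot
print(bot.close_job())"
```

```text
the job is handed in; nothing more can be done
None
```

The job is handed in: the screw is at its stop with the hatch flush, the screwdriver is back fully down in its hole, and nothing else moved; these are my own camera and force checks, as no verdict came back.

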